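# Eject and rock a plug-in relay out of the grow-controller socket

### The arm

A 6-joint arm with a two-finger parallel gripper is mounted at the origin on the work surface. World frame = base frame: x ahead of the robot, y to its left, z up, the work surface at z = 0. Lengths are in m, angles in rad, forces in N, time in s.
With the tool pointing down it reaches from about 0.325 to 0.9 m from the base axis. Payload 6.1 kg.
Tool frame: the origin (TCP) lies midway between the tips of the shut fingers; the grasp point (between the pads) lies 19 mm behind it (tcp_to_grasp is the distance from the TCP to the grasp point, in m); z points along the fingers, y is the direction in which the jaws open and shut (so a half turn about z gives the same grasp; the last joint's range is limited). The gripper opens to 87 mm and grips with 3 to 60 N. Pads are 19 mm wide; open, the fingers measure 117 mm over their backs; the gripper's body (75 mm by 190 mm) begins 51 mm behind the grasp point.
Start: joints at [1.146, 0.22, 1.526, -0, 1.395, -0.126], TCP at [0.184, 0.597, 0.184] pointing down, gripper open.
Joint ranges: [-2.98, 2.98], [-0.91, 2.08], [0.09, 2.57], [-1.24, 4.39], [0.2, 2.65], [-2.68, 2.68]. Speed limits (rad/s): [2.57, 2.57, 3.01, 3.14, 3.14, 3.14].

### API

Orientations are given as a unit quaternion [w, x, y, z].
In Python, from cell import * gives the robot as it stands. The module is installed in compiled form; this text tells all that it offers.
- The arm moves only by the tool servo_tool, never from a script. Its argument "moves" is a list of rows, each an object of numbers: "tx", "ty", "tz": the shift along the tool's x, y, z in m; "ax", "ay", "az": the turn, a rotation vector about the tool's x, y, z in rad; "gripper": the opening in per cent of the stroke, from 0 (shut) to 100 (fully open). A call has 1 to 5 rows; each row shifts and turns the commanded pose from where the row before left it, along the tool's axes as they then stand; what a row does not reach is not made up. A row lasts 1/8 s, in which the tool goes at most 62.5 mm and 10.7 degrees, less where a joint would pass 70% of its speed; a pose out of reach is approached as far as the arm can. A call is refused whole if a number of a shift passes 0.0625 or a number of a turn 0.188, either way. A call with a gripper value outside its range is refused whole. The fingers move at their own pace and stop on an object; the grip force is fixed at half the most. Time passes only in rows, so rows that do not move let the fingers close. It gives the time, the measured TCP pose, the force and the opening at its end, in the units of the state.
- get_obs(): the state, without advancing time (a new reading comes with each control period).
- read_camera(name): name is "scene" or "top"; returns a dict with "color" (420x560x3 uint8, red, green, blue), "intrinsics" (3x3 intrinsics, pixels), "R" (3x3) and "t" (3): a world point X has camera coordinates R X + t. Camera axes: x right, y down, z forward; pixel columns grow to the right and rows downward; lengths in m; the calibration is good to about 2 mm. A picture is of the moment at which its call begins. There is no depth.
- finish_job(): hands the job in, once; it reports no verdict.
The state is a dict: "time_s": time; "q": joint angles; "dq": joint speeds; "effort": joint torques, N m; "tool_pos": TCP position; "tool_rot": TCP orientation; "force": force on the tool from outside, world axes, zero at the start; "wrist_torque": the same for the moment, N m; "grip_width": finger opening in m.
Only numpy, scipy, OpenCV 4.12 (cv2) and the standard library are available. Lean on these libraries where they do the work, as an engineer would, in place of code of your own. Each camera call takes 0.05 s, during which the arm holds its last target. There are 200 camera calls.

### The job

Free the tight plug-in relay from its socket on the grow controller: pull the sprung ejector lever right through its stroke, ease it back slowly to rest instead of letting it snap, then grip the relay and rock it side to side, a little higher each time, until its blades come free, never tugging so hard that the socket is pulled up off its sprung rail clips. Finish while still holding the relay upright and just clear, blade tips about a centimetre above the socket it came from. Leave the cup, the screwdriver and the plant pot alone.

Things in the scene. Friction and masses are not known exactly. Their poses are not given: they have to be found in the camera images.
- socket_mouth (a point): Centre of the top face of the grey relay socket, 60 (x) x 80 (y) x 30 mm high, clipped to a panel; its top is at z = 0.042. z up; +x points from the ejector lever towards the relay; y is the socket's long side, along the rail. The offsets given elsewhere are in this frame. The relay's blades sit in slots at y = -20 and +20 mm.
- panel: White panel, 220 x 340 x 12 mm, screwed to the bench, axes parallel to the socket's; origin under the socket's centre, on the bench. It carries socket and lever, and low neighbours at |y| of 110 mm and more (tops at z = 0.048).
- slot (a point): Middle (half depth) of the relay's blades when seated, between the two slots: 9 mm below socket_mouth, a good centre to rock about. Each blade is pinched across x between a wall and a sprung brass jaw; along y it has 4 mm free either side, so the relay can lean about x by 0.1 to 0.15 rad with its blades in. Each blade is held by 10 to 16 N of friction.
- socket (a joint): How far the socket is pulled up off its rail clips (m), 0 = home. It stays home up to about 13 N of net upward pull, then gives 1 mm for each 0.8 N; it must not rise more than 4 mm (about 17 N). A straight pull on the relay takes 20 to 32 N and so lifts it too far.
- ejector (a joint): Angle of the steel ejector lever (rad): 0 at rest, 0.52 at its stop, growing as the knob is drawn away from the relay (to -x) and down. A spring returns it (2 to 4 N at the knob; it snaps if let go); pulling takes up to 16 N (aim a little past the stop). From about 0.15 rad its foot lifts the relay, 2 to 5 mm at the stop; friction keeps the relay up when the lever is eased back.
- ejector_knob (a point): Centre of the lever's black ball knob, 26 mm in diameter, on top of a bent bar 8 mm thick. At rest it is at x = -77 mm, 62 mm above socket_mouth; at the stop at x = -106 mm, 22 mm above it.
- ejector_pivot (a point): Hinge of the lever, 12 mm below socket_mouth at x = -16 mm: at rest 61 mm nearer the relay (+x) than the knob and 74 mm below it. The hinge axis is along y.
- relay_body (a point): Centre of the relay's white body, 30 (x) x 50 (y) x 45 mm high, z up, 0.08 to 0.17 kg; grip it across the 50 mm. Two copper blades, 6 x 8 mm, 18 mm long, below at y = -20 and +20 mm; tips 40.5 mm below this point. Seated, it is 22.5 mm above socket_mouth. As it swings, the blades' frictions cancel if it climbs less per swing than 20 mm times the change of lean (2 mm per 0.2 rad is easy).
- cup: Clear plastic cup, 70 mm across and 95 mm high, standing on the bench beside the panel; origin at its foot. Leave alone.
- screwdriver: Screwdriver with a green handle lying on the bench beside the panel. Leave alone.
- plantpot: Small empty terracotta plant pot, 80 mm across and 70 mm high, on the bench beside the panel; origin at its foot. Leave alone.
Mind the look-alikes: they are no part of the job. Of the things like the part that bears relay_body, leave any that is purple; of the rest the larger one is meant.

How it is judged:
By the outcome, as a careful person would: the job done as asked, in the order asked, and still so for the second after the job is handed in, while the arm keeps its last pose, push and grip.
It also fails if it takes over 61 s, if anything falls off the work surface, if the arm or the gripper's body presses on something with over 40 N, if the wrist force passes 120 N, or if a joint passes its speed limit or range.

## Working session

There is one attempt and no reset: what is moved stays moved. The work goes in short steps, Python scripts to look and compute and a tool call to move; the robot and the scene stay as the last step left them, time stands still between calls to the robot, and variables do not carry over. Pictures are saved under pics/ and viewed, about 8 in all and at most 12, crops included, and the job is handed in when it is done.

Besides the shell and the picture viewer there is one more tool, called as name(argument=value, ...) on one line, values as JSON. servo_tool: Moves the arm, as the interface text tells. Its arguments: {"type":"object","properties":{"moves":{"type":"array"}},"required":["moves"]}

```bash
mkdir -p pics; cat > h.py <<'E'
import numpy as np, cv2
from cell import *
def snap(n,name):
    c=read_camera(n); cv2.imwrite(f'pics/{name}.png',c['color'][:,:,::-1]); np.savez(f'pics/{name}.npz',K=c['intrinsics'],R=c['R'],t=c['t']); return c
def load(name):
    d=np.load(f'pics/{name}.npz'); return d['K'],d['R'],d['t']
def onplane(name,u,v,z):
    K,R,t=load(name); d=R.T@np.linalg.solve(K,[u,v,1]); c=-R.T@t; return c+d*(z-c[2])/d[2]
def proj(name,X):
    K,R,t=load(name); p=K@(R@np.array(X)+t); return p[:2]/p[2]
E
python3 - <<'E'
from h import *
snap('scene','s0');snap('top','t0')
o=get_obs();print({k:np.round(v,3) for k,v in o.items()})
for n in('s0','t0'):
    K,R,t=load(n);print(K[0,0],-R.T@t)
a=cv2.imread('pics/s0.png');b=cv2.imread('pics/t0.png')
E
```

```text
{'time_s': np.float64(0.1), 'q': array([ 1.146,  0.221,  1.527,  0.   ,  1.395, -0.126]), 'dq': array([ 0.002, -0.002, -0.003,  0.   ,  0.001,  0.001]), 'effort': array([ 2.0000e-03, -4.9595e+01, -3.8852e+01,  7.0000e-02,  5.2000e-02,
       -0.0000e+00]), 'tool_pos': array([0.184, 0.597, 0.183]), 'tool_rot': array([-0.   ,  0.149,  0.989, -0.001]), 'force': array([-0.645, -0.356, -0.272]), 'wrist_torque': array([ 0.047, -0.026,  0.014]), 'grip_width': np.float64(0.087)}
420.8189353412316 [1.02008277 0.08634844 0.85809371]
394.6085589857449 [0.41871883 0.01820398 0.87479617]
```

View pics/s0.png

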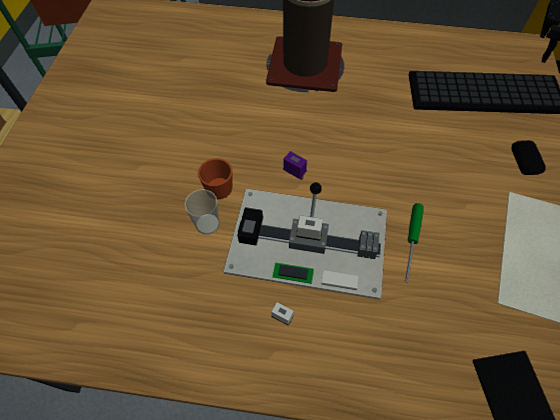

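View pics/t0.png

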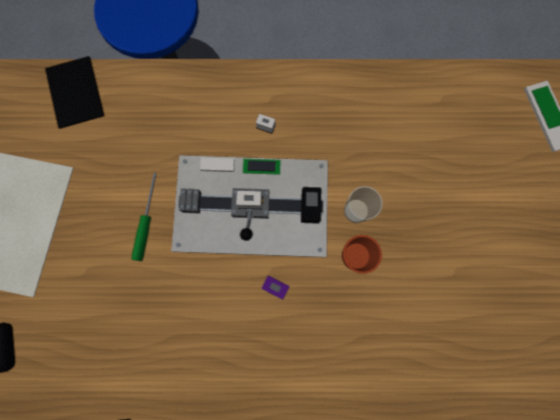

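The scene view shows three relay-like things: the white one in the socket at (309,225), a small white one loose on the bench at (282,313), and a purple one at (295,165). The one in the socket is the larger white one, so I choose that. The knob is at (316,188) in the scene view and (246,234) in the top view.

```bash
python3 - <<'E'
from h import *
a=cv2.imread('pics/s0.png')[170:270,260:350];b=cv2.imread('pics/t0.png')[150:260,165:335]
A=cv2.resize(a,None,fx=6,fy=6,interpolation=cv2.INTER_CUBIC)
cv2.imwrite('pics/cs.png',A)
cv2.imwrite('pics/ct.png',cv2.resize(b,None,fx=4.7,fy=4.7,interpolation=cv2.INTER_CUBIC))
E
```

```text
(no output)
```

View pics/cs.png

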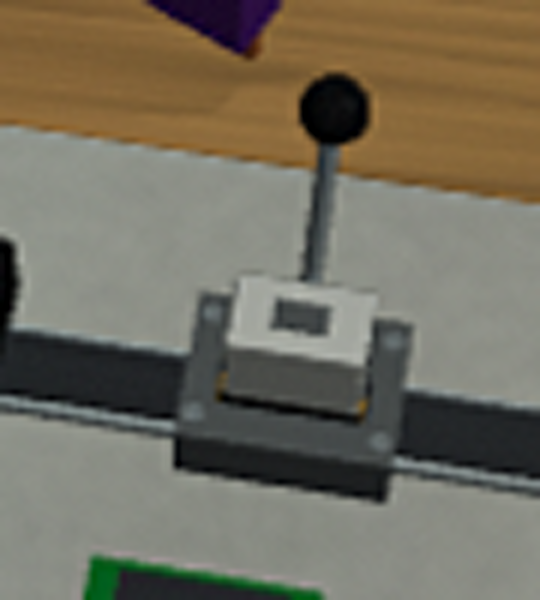

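View pics/ct.png

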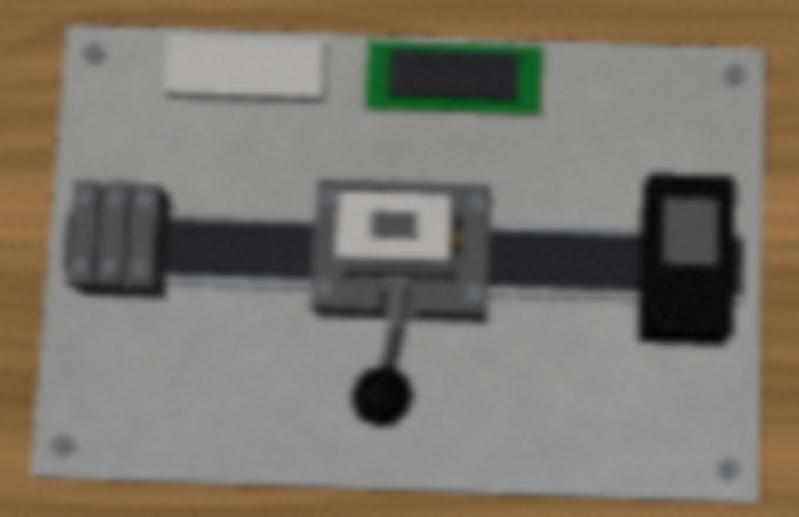

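The crops confirm the choice. In the scene crop, the relay in the socket has copper at its foot and the lever rises behind it, with the knob centre at (335,108). In the top crop the knob centre is at (382,397).

```bash
python3 - <<'E'
from h import *
from scipy.optimize import least_squares
T=lambda u,v:((u+.5)/4.7-.5+165,(v+.5)/4.7-.5+150)
S=lambda u,v:((u+.5)/6-.5+260,(v+.5)/6-.5+170)
obs=[]
pc=[(.11,.17),(.11,-.17),(-.11,-.17),(-.11,.17)]
for (x,y),p in zip(pc,[(68,25),(765,47),(760,502),(30,477)]): obs.append(('t0',(x,y,-.03),T(*p)))
for (x,y),p in zip([(.03,.04),(.03,-.04)],[(318,181),(490,186)]): obs.append(('t0',(x,y,0),T(*p)))
# scene: u grows with +y? camera looks back: right=+y
for (x,y),p in zip([(-.03,-.04),(-.03,.04),(.03,.04),(.03,-.04)],[(200,292),(413,325),(390,470),(178,435)]): obs.append(('s0',(x,y,0),S(*p)))
for (x,y),p in zip([(-.015,-.025),(-.015,.025),(.015,.025),(.015,-.025)],[(242,273),(378,292),(368,361),(228,345)]): obs.append(('s0',(x,y,.045),S(*p)))
for (x,y),p in zip([(.015,.025),(.015,-.025),(-.015,-.025),(-.015,.025)],[(338,191),(452,193),(450,262),(334,258)]): obs.append(('t0',(x,y,.045),T(*p)))
obs.append(('s0',(-.077,0,.062),S(335,108)));obs.append(('t0',(-.077,0,.062),T(382,397)))
def W(p,l):
    c,s=np.cos(p[2]),np.sin(p[2]);return [p[0]+c*l[0]-s*l[1],p[1]+s*l[0]+c*l[1],.042+l[2]]
for nm in (None,'s0','t0'):
    ob=[o for o in obs if nm in(None,o[0])]
    f=lambda p:np.concatenate([proj(n,W(p,l))-q for n,l,q in ob])
    r=least_squares(f,[.42,.02,0],loss='soft_l1');p=r.x
    print(nm,np.round(p,4)); print(np.round(f(p).reshape(-1,2),1).tolist())
    print('knob',np.round(W(p,(-.077,0,.062)),4))
E
```

```text
None [ 0.5859  0.0767 -0.0313]
[[-0.5, -0.5], [0.4, -0.5], [0.4, -0.0], [-0.2, 0.0], [-0.1, -0.7], [0.2, -0.6], [0.5, -0.7], [0.5, -0.8], [1.0, -0.9], [-0.4, -0.8], [-0.4, -1.0], [0.3, -0.6], [0.1, 0.2], [-0.3, -0.8], [0.1, -0.6], [0.2, -0.2], [0.0, -0.5], [0.2, -0.5], [0.3, -0.2], [0.2, -0.3]]
knob [0.5089 0.0791 0.104 ]
s0 [ 0.5875  0.0765 -0.0258]
[[0.2, -0.0], [0.3, -0.3], [0.9, -0.3], [-0.5, -0.1], [-0.6, -0.3], [0.2, -0.0], [0.1, 0.8], [-0.4, -0.0], [-0.0, 0.4]]
knob [0.5105 0.0785 0.104 ]
t0 [ 0.585   0.0768 -0.0318]
[[-0.6, -0.2], [0.3, -0.0], [0.3, 0.4], [-0.3, 0.4], [-0.2, -0.4], [0.1, -0.2], [0.0, -0.2], [0.2, 0.2], [-0.0, -0.1], [0.1, -0.1], [0.1, 0.1]]
knob [0.5081 0.0792 0.104 ]
```

```bash
cat >> h.py <<'E'
from scipy.spatial.transform import Rotation as Ro
P=(0.5859,0.0767,-0.0313)
def W(l,p=P):
    c,s=np.cos(p[2]),np.sin(p[2]);return np.array([p[0]+c*l[0]-s*l[1],p[1]+s*l[0]+c*l[1],.042+l[2]])
def loc(X,p=P):
    c,s=np.cos(p[2]),np.sin(p[2]);d=np.array(X)-[p[0],p[1],.042];return np.array([c*d[0]+s*d[1],-s*d[0]+c*d[1],d[2]])
def q2R(q): return Ro.from_quat([q[1],q[2],q[3],q[0]])
def delta(pos,rot,target,lean=0):
    R=q2R(rot); Rt=Ro.from_euler('z',P[2])*Ro.from_euler('x',lean)*Ro.from_matrix(np.diag([-1,1,-1.]))
    return np.round(R.inv().apply(np.array(target)-pos),4),np.round((R.inv()*Rt).as_rotvec(),4)
E
python3 -c "
from h import *
o=get_obs();t=W((-.077,0,.062+.08));print(t,delta(o['tool_pos'],o['tool_rot'],t))"
```

```text
[0.50893771 0.07910971 0.184     ] (array([-0.4632, -0.3989, -0.0009]), array([-0.0017, -0.0005, -0.2675]))
```

servo_tool(moves=[{"tx": -0.042,"ty": -0.036},{"tx": -0.042,"ty": -0.036},{"tx": -0.042,"ty": -0.036},{"tx": -0.042,"ty": -0.036},{"tx": -0.042,"ty": -0.036}])

```text
schema error: expected keys tx, ty, tz, ax, ay, az, gripper
```

servo_tool(moves=[{"tx": -0.042,"ty": -0.036},{"tx": -0.042,"ty": -0.036},{"tx": -0.042,"ty": -0.036},{"tx": -0.042,"ty": -0.036},{"tx": -0.042,"ty": -0.036}])

```text
schema error: expected keys tx, ty, tz, ax, ay, az, gripper
```

servo_tool(moves=[{"az": -0.134},{"az": -0.134},{}])

```text
schema error: expected keys tx, ty, tz, ax, ay, az, gripper
```

```bash
python3 -c "
from h import *
o=get_obs();t=W((-.077,0,.062-.019));print(o['time_s'],o['force'],delta(o['tool_pos'],o['tool_rot'],t))"
```

```text
0.1 [-0.64504181 -0.35579052 -0.27203651] (array([-0.4632, -0.3988,  0.0981]), array([-0.0017, -0.0005, -0.2675]))
```

All keys are required in every row.

servo_tool(moves=[{"tx": -0.042,"ty": -0.036,"tz": 0,"ax": 0,"ay": 0,"az": 0,"gripper": 100},{"tx": -0.042,"ty": -0.036,"tz": 0,"ax": 0,"ay": 0,"az": 0,"gripper": 100},{"tx": -0.042,"ty": -0.036,"tz": 0,"ax": 0,"ay": 0,"az": 0,"gripper": 100},{"tx": -0.042,"ty": -0.036,"tz": 0,"ax": 0,"ay": 0,"az": 0,"gripper": 100},{"tx": -0.042,"ty": -0.036,"tz": 0,"ax": 0,"ay": 0,"az": 0,"gripper": 100}])

```text
time_s: 0.72
tool_pos: [0.3321, 0.3617, 0.1832]
tool_rot: [-0.0, 0.149, 0.989, -0.0]
force: [0.9, 0.4, 0.1]
grip_width: 0.0873
```

servo_tool(moves=[{"tx": -0.042,"ty": -0.036,"tz": 0,"ax": 0,"ay": 0,"az": 0,"gripper": 100},{"tx": -0.042,"ty": -0.036,"tz": 0,"ax": 0,"ay": 0,"az": 0,"gripper": 100},{"tx": -0.042,"ty": -0.036,"tz": 0,"ax": 0,"ay": 0,"az": 0,"gripper": 100},{"tx": -0.042,"ty": -0.036,"tz": 0,"ax": 0,"ay": 0,"az": 0,"gripper": 100},{"tx": -0.042,"ty": -0.036,"tz": 0,"ax": 0,"ay": 0,"az": 0,"gripper": 100}])

```text
time_s: 1.35
tool_pos: [0.4799, 0.1279, 0.1833]
tool_rot: [-0.0, 0.149, 0.989, 0.0]
force: [0.7, 0.8, -0.9]
grip_width: 0.0871
```

servo_tool(moves=[{"tx": -0.02,"ty": -0.02,"tz": 0,"ax": 0,"ay": 0,"az": -0.134,"gripper": 100},{"tx": 0,"ty": 0,"tz": 0,"ax": 0,"ay": 0,"az": -0.134,"gripper": 100},{"tx": 0,"ty": 0,"tz": 0,"ax": 0,"ay": 0,"az": 0,"gripper": 100}])

```text
time_s: 1.72
tool_pos: [0.4924, 0.1042, 0.183]
tool_rot: [-0.001, 0.016, 1.0, 0.0]
force: [-0.1, -0.9, -0.3]
grip_width: 0.0869
```

```bash
python3 -c "
from h import *
o=get_obs();t=W((-.077,0,.062-.019));print(o['time_s'],o['force'],delta(o['tool_pos'],o['tool_rot'],t))"
```

```text
1.725 [-0.0827826  -0.9142031  -0.31364496] (array([-0.0175, -0.0245,  0.098 ]), array([-0.    , -0.001 , -0.0017]))
```

servo_tool(moves=[{"tx": -0.0175,"ty": -0.0245,"tz": 0.02,"ax": 0,"ay": 0,"az": -0.002,"gripper": 100},{"tx": 0,"ty": 0,"tz": 0.025,"ax": 0,"ay": 0,"az": 0,"gripper": 100},{"tx": 0,"ty": 0,"tz": 0.025,"ax": 0,"ay": 0,"az": 0,"gripper": 100},{"tx": 0,"ty": 0,"tz": 0.028,"ax": 0,"ay": 0,"az": 0,"gripper": 60},{"tx": 0,"ty": 0,"tz": 0,"ax": 0,"ay": 0,"az": 0,"gripper": 50}])

```text
time_s: 2.35
tool_pos: [0.5067, 0.0801, 0.0831]
tool_rot: [-0.003, 0.015, 1.0, -0.0]
force: [0.9, -0.3, 0.0]
grip_width: 0.0746
```

```bash
python3 -c "
from h import *
snap('scene','s1');snap('top','t1')
o=get_obs();t=W((-.077,0,.062-.019));print(o['time_s'],o['force'],o['grip_width'],delta(o['tool_pos'],o['tool_rot'],t))
a=cv2.imread('pics/s1.png')[150:250,260:360];b=cv2.imread('pics/t1.png')[170:270,195:295]
cv2.imwrite('pics/c1.png',cv2.resize(np.hstack([a,b]),None,fx=4,fy=4,interpolation=cv2.INTER_CUBIC))
"
```

```text
2.45 [-0.9150002   0.29793122 -0.36696193] 0.06727048687891427 (array([ 0.0005, -0.0009,  0.0011]), array([0.    , 0.0001, 0.0017]))
```

View pics/c1.png

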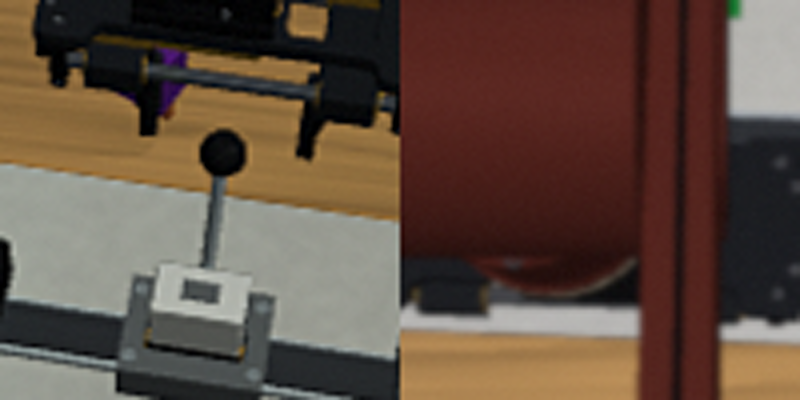

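The crop shows the fingertips at about (150,130) and (305,155), with the knob at (222,152). The tips look too high in the image, so I'll project the measured TCP to check.

```bash
python3 -c "
from h import *
o=get_obs();R=q2R(o['tool_rot'])
for d in (-.0385,0,.0385):
  for z in(0,-.019): print(d,z,(proj('s1',o['tool_pos']+R.apply([0,d,z]))-[260,150])*4)
print((proj('s1',W((-.077,0,.062)))-[260,150])*4)
print((proj('s0',W((-.077,0,.062)))-[260,150])*4)
print(load('s0')[2]-load('s1')[2])
"
```

```text
-0.0385 0 [152.8772604  158.73521262]
-0.0385 -0.019 [153.79991367 139.23741644]
0 0 [222.26076974 168.7837129 ]
0 -0.019 [224.44029743 149.4009831 ]
0.0385 0 [292.11076337 178.89977201]
0.0385 -0.019 [295.56422701 159.63412116]
[222.85798335 149.59641534]
[222.85798335 149.59641534]
[0. 0. 0.]
```

The rest of the picture matches the calibration. The tips sitting higher fits a linkage that retracts them when open, so they should extend as they close. I'll close on the knob and check.

servo_tool(moves=[{"tx": 0,"ty": 0,"tz": 0,"ax": 0,"ay": 0,"az": 0,"gripper": 10},{"tx": 0,"ty": 0,"tz": 0,"ax": 0,"ay": 0,"az": 0,"gripper": 10},{"tx": 0,"ty": 0,"tz": 0,"ax": 0,"ay": 0,"az": 0,"gripper": 0},{"tx": 0,"ty": 0,"tz": 0,"ax": 0,"ay": 0,"az": 0,"gripper": 0},{"tx": 0,"ty": 0,"tz": 0,"ax": 0,"ay": 0,"az": 0,"gripper": 0}])

```text
time_s: 3.08
tool_pos: [0.5093, 0.0795, 0.0856]
tool_rot: [-0.0, 0.014, 1.0, -0.0]
force: [0.0, -0.2, 0.3]
grip_width: 0.017
```

```bash
python3 -c "
from h import *
snap('scene','s2')
o=get_obs();t=W((-.077,0,.062-.019));print(o['time_s'],o['force'],o['grip_width'],delta(o['tool_pos'],o['tool_rot'],t))
a=cv2.imread('pics/s2.png')[150:250,260:360]
cv2.imwrite('pics/c2.png',cv2.resize(a,None,fx=6,fy=6,interpolation=cv2.INTER_CUBIC))
"
```

```text
3.125 [-0.72374738 -1.10754542  0.34868254] 0.013206962361563428 (array([ 0.0004, -0.0005,  0.0005]), array([-0.    , -0.0001,  0.0024]))
```

View pics/c2.png

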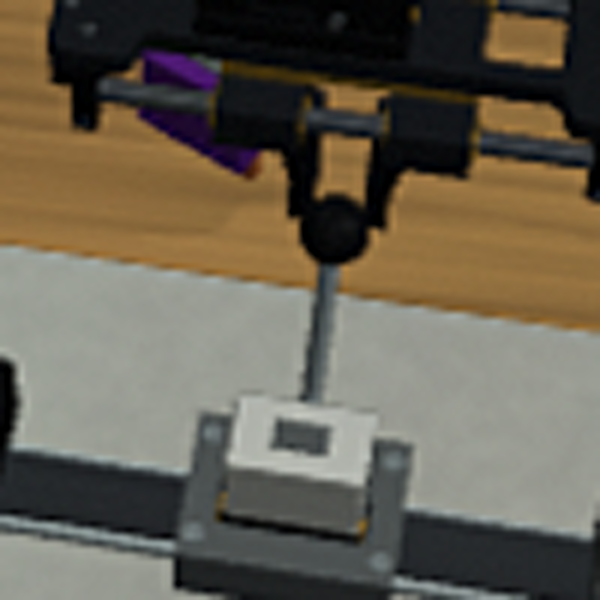

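The opening of 13 mm is less than the 26 mm knob, and the knob at (334,228) hides the fingertips at about (300,215) and (378,225). So the fingers are above or behind the ball. I'll check the TCP projection in the first picture too, where the gripper is at the upper right.

```bash
python3 -c "
from h import *
p=proj('s0',[.184,.597,.1835]);print(p)
snap('scene','s3');o=get_obs();print(o['time_s'],o['force'],o['grip_width'],o['tool_pos']);p3=proj('s3',o['tool_pos']);print(p3,proj('s3',o['tool_pos']+[0,0,.019]))
a=cv2.imread('pics/s0.png')[0:100,460:560];b=cv2.imread('pics/s3.png')[140:240,266:366]
f=lambda a:cv2.convertScaleAbs(cv2.resize(a,None,fx=4,fy=6-2,interpolation=cv2.INTER_CUBIC),alpha=2,beta=30)
A=f(a);B=f(b)
cv2.drawMarker(A,tuple(int(v) for v in (p-[460,0])*4),(0,0,255),0,8);cv2.drawMarker(B,tuple(int(v) for v in (p3-[266,140])*4),(0,0,255),0,8)
cv2.imwrite('pics/c3.png',np.hstack([A,B]))
"
```

```text
[556.5977483   78.53188371]
3.175 [ 0.29104192 -1.26829784 -0.09049653] 0.008969854974585401 [0.50933511 0.07956432 0.08551517]
[315.3784806 192.2824306] [315.91969211 187.44220519]
```

View pics/c3.png

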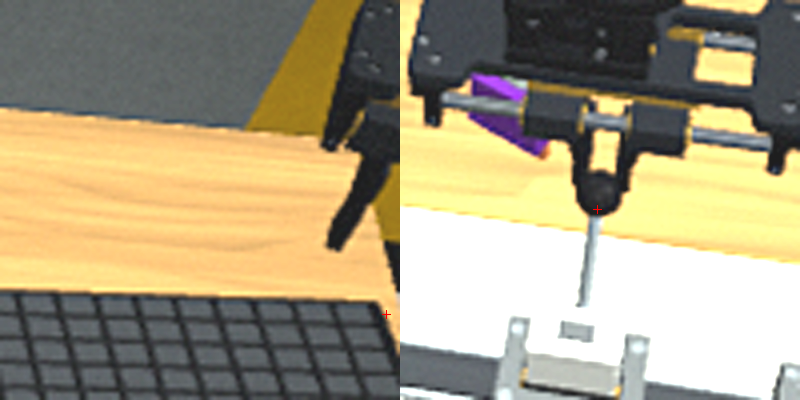

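In the left half, the open left fingertip is at (335,247), well above the predicted TCP mark at (386,315). In the right half, the tips are at the top of the ball. So the tips of the partly open fingers sit well behind the stated TCP. I'll work out how far.

```bash
python3 -c "
from h import *
R=q2R([0,.149,.989,0])
for z in (0,-.01,-.02,-.03,-.04,-.05): print(z,proj('s0',np.array([.184,.597,.1835])+R.apply([0,-.0435,z])).round(1),proj('s0',np.array([.184,.597,.1835])+R.apply([0,-.0585,z])).round(1))
print('obs 543.7 61.7')
o=get_obs();R=q2R(o['tool_rot'])
print('s1 obs L',(297.5,183),'R',(336.5,189))
p1=np.array([.5085,.0800,.0845])
for z in (0,-.01,-.02,-.03,-.04): print(z,[proj('s1',p1+R.apply([-.0095,s*.038,z])).round(1) for s in(-1,1)])
"
```

```text
0 [537.1  72.9] [530.5  71. ]
-0.01 [539.4  69.4] [532.7  67.5]
-0.02 [541.6  65.9] [534.9  64. ]
-0.03 [544.   62.4] [537.1  60.4]
-0.04 [546.3  58.7] [539.4  56.8]
-0.05 [548.7  55. ] [541.8  53.1]
obs 543.7 61.7
s1 obs L (297.5, 183) R (336.5, 189)
0 [array([297.8, 193.3]), array([332.3, 198.3])]
-0.01 [array([297.9, 190.8]), array([332.7, 195.9])]
-0.02 [array([298.1, 188.3]), array([333.2, 193.3])]
-0.03 [array([298.2, 185.6]), array([333.7, 190.7])]
-0.04 [array([298.3, 183. ]), array([334.1, 188.1])]
```

servo_tool(moves=[{"tx": 0,"ty": 0,"tz": 0,"ax": 0,"ay": 0,"az": 0,"gripper": 0},{"tx": 0,"ty": 0,"tz": 0,"ax": 0,"ay": 0,"az": 0,"gripper": 0},{"tx": 0,"ty": 0,"tz": 0,"ax": 0,"ay": 0,"az": 0,"gripper": 0}])

```text
time_s: 3.55
tool_pos: [0.5094, 0.0796, 0.0855]
tool_rot: [-0.0, 0.014, 1.0, 0.0]
force: [0.3, -0.3, -0.6]
grip_width: 0.0005
```

Both pictures put the tips about 30 to 40 mm behind the reported TCP. The fingers also shut to zero with no contact at all. Even if I'm wrong, the gripper body stays clear of the ball, so I'll open, go 33 mm lower and close again.

servo_tool(moves=[{"tx": 0,"ty": 0,"tz": 0,"ax": 0,"ay": 0,"az": 0,"gripper": 65},{"tx": 0,"ty": 0,"tz": 0,"ax": 0,"ay": 0,"az": 0,"gripper": 65},{"tx": 0,"ty": 0,"tz": 0,"ax": 0,"ay": 0,"az": 0,"gripper": 65},{"tx": 0,"ty": 0,"tz": 0,"ax": 0,"ay": 0,"az": 0,"gripper": 65},{"tx": 0,"ty": 0,"tz": 0,"ax": 0,"ay": 0,"az": 0,"gripper": 65}])

```text
time_s: 4.18
tool_pos: [0.5094, 0.0796, 0.0856]
tool_rot: [0.0, 0.014, 1.0, -0.0]
force: [-0.0, 0.8, 0.0]
grip_width: 0.0425
```

servo_tool(moves=[{"tx": 0,"ty": 0,"tz": 0.008,"ax": 0,"ay": 0,"az": 0,"gripper": 65},{"tx": 0,"ty": 0,"tz": 0.008,"ax": 0,"ay": 0,"az": 0,"gripper": 65},{"tx": 0,"ty": 0,"tz": 0.008,"ax": 0,"ay": 0,"az": 0,"gripper": 65},{"tx": 0,"ty": 0,"tz": 0.009,"ax": 0,"ay": 0,"az": 0,"gripper": 65},{"tx": 0,"ty": 0,"tz": 0,"ax": 0,"ay": 0,"az": 0,"gripper": 65}])

```text
time_s: 4.8
tool_pos: [0.5084, 0.0796, 0.0513]
tool_rot: [-0.001, 0.014, 1.0, -0.0]
force: [-0.1, 0.3, -0.5]
grip_width: 0.0564
```

servo_tool(moves=[{"tx": 0,"ty": 0,"tz": 0,"ax": 0,"ay": 0,"az": 0,"gripper": 15},{"tx": 0,"ty": 0,"tz": 0,"ax": 0,"ay": 0,"az": 0,"gripper": 15},{"tx": 0,"ty": 0,"tz": 0,"ax": 0,"ay": 0,"az": 0,"gripper": 15},{"tx": 0,"ty": 0,"tz": 0,"ax": 0,"ay": 0,"az": 0,"gripper": 15}])

```text
time_s: 5.3
tool_pos: [0.5095, 0.0792, 0.0527]
tool_rot: [0.0, 0.014, 1.0, -0.0]
force: [-0.3, -5.3, 0.6]
grip_width: 0.0244
```

```bash
python3 -c "
from h import *
o=get_obs();print(o['time_s'],o['force'],o['grip_width'],loc(o['tool_pos']))
snap('scene','s4');a=cv2.imread('pics/s4.png')[140:240,260:360]
cv2.imwrite('pics/c4.png',cv2.convertScaleAbs(cv2.resize(a,None,fx=6,fy=6,interpolation=cv2.INTER_CUBIC),alpha=2,beta=30))
"
```

```text
5.3 [-0.30289596 -5.30354132  0.60194011] 0.024442217875483077 [-0.0764393   0.00012952  0.01074626]
```

View pics/c4.png

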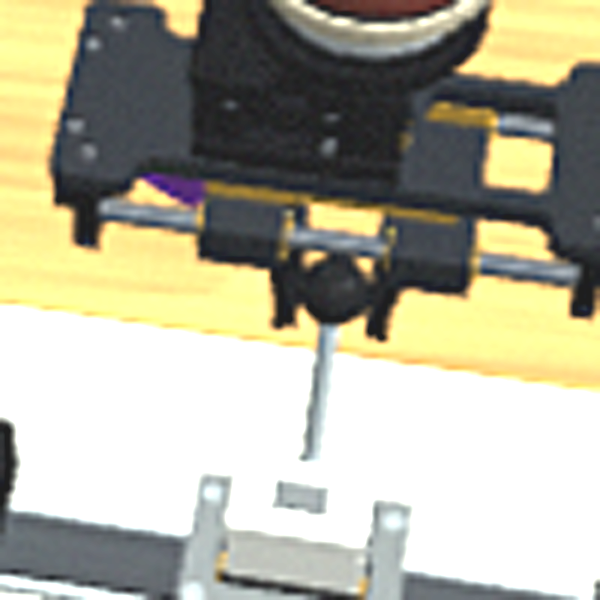

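The fingers now straddle the ball at (334,288), with the tips at (285,325) and (378,335) and the width at 24 mm. The grasp depth is right. The real tips are about 35 mm behind the reported TCP, and I'll allow for that from here on. Now I'll draw the lever along its arc.

servo_tool(moves=[{"tx": 0.005,"ty": 0,"tz": 0.0045,"ax": 0,"ay": 0,"az": 0,"gripper": 10},{"tx": 0.0047,"ty": 0,"tz": 0.0048,"ax": 0,"ay": 0,"az": 0,"gripper": 10},{"tx": 0.0044,"ty": 0,"tz": 0.0051,"ax": 0,"ay": 0,"az": 0,"gripper": 10},{"tx": 0.004,"ty": 0,"tz": 0.0054,"ax": 0,"ay": 0,"az": 0,"gripper": 10}])

```text
time_s: 5.85
tool_pos: [0.4932, 0.0797, 0.0345]
tool_rot: [0.002, 0.014, 1.0, -0.0]
force: [-1.9, -3.8, 14.3]
grip_width: 0.0243
```

servo_tool(moves=[{"tx": 0.0036,"ty": 0,"tz": 0.0057,"ax": 0,"ay": 0,"az": 0,"gripper": 10},{"tx": 0.0032,"ty": 0,"tz": 0.0059,"ax": 0,"ay": 0,"az": 0,"gripper": 10},{"tx": 0.0027,"ty": 0,"tz": 0.0061,"ax": 0,"ay": 0,"az": 0,"gripper": 10},{"tx": 0.0024,"ty": 0,"tz": 0.0063,"ax": 0,"ay": 0,"az": 0,"gripper": 10},{"tx": 0,"ty": 0,"tz": 0,"ax": 0,"ay": 0,"az": 0,"gripper": 10}])

```text
time_s: 6.48
tool_pos: [0.4804, 0.0801, 0.0095]
tool_rot: [0.001, 0.014, 1.0, -0.0]
force: [-0.5, -3.7, 8.0]
grip_width: 0.024
```

```bash
python3 -c "
from h import *
o=get_obs();print(o['time_s'],o['force'],o['wrist_torque'],o['grip_width'],loc(o['tool_pos']))
snap('scene','s5');a=cv2.imread('pics/s5.png')[140:240,260:360]
cv2.imwrite('pics/c5.png',cv2.convertScaleAbs(cv2.resize(a,None,fx=6,fy=6,interpolation=cv2.INTER_CUBIC),alpha=1.4,beta=20))
"
```

```text
6.475 [-0.54543835 -3.74969344  7.97648332] [-0.64443801  0.00619496 -0.00516213] 0.023951292615498394 [-0.1055401   0.00011668 -0.03247439]
```

View pics/c5.png

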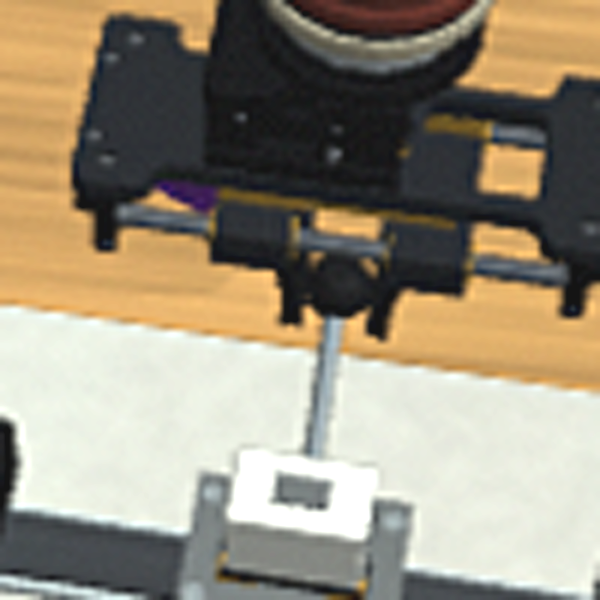

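The knob is at (340,285), the lever is lower and the relay has visibly risen: its rear top edge went from row 462 to row 450. I'll check the knob and relay heights against predictions.

```bash
python3 -c "
from h import *
for th in(0,.4,.46,.52,.56):
  c,s=np.cos(th),np.sin(th);l=(-.016+-.061*c-.074*s,0,-.012+.074*c-.061*s);print(th,np.round((proj('s5',W(l))-[260,140])*6+2.5,1))
for h in(0,.002,.003,.004,.005):print(h,[np.round((proj('s5',W((x,y,.045+h)))-[260,140])*6+2.5,1).tolist() for x,y in((-.015,-.025),(-.015,.025),(.015,.025),(.015,-.025))])
"
```

```text
0 [336.8 286.9]
0.4 [340.6 278.6]
0.46 [340.7 280.9]
0.52 [340.6 284. ]
0.56 [340.4 286.6]
0 [[239.8, 447.1], [380.1, 468.3], [369.0, 542.4], [226.4, 520.5]]
0.002 [[240.0, 444.2], [380.5, 465.5], [369.4, 539.6], [226.5, 517.7]]
0.003 [[240.1, 442.8], [380.7, 464.0], [369.6, 538.3], [226.6, 516.3]]
0.004 [[240.1, 441.4], [380.9, 462.6], [369.8, 536.9], [226.6, 514.9]]
0.005 [[240.2, 439.9], [381.2, 461.2], [370.0, 535.5], [226.7, 513.6]]
```

servo_tool(moves=[{"tx": 0.001,"ty": 0,"tz": 0.003,"ax": 0,"ay": 0,"az": 0,"gripper": 10},{"tx": 0,"ty": 0,"tz": 0,"ax": 0,"ay": 0,"az": 0,"gripper": 10}])

```text
time_s: 6.78
tool_pos: [0.4801, 0.0802, 0.008]
tool_rot: [0.002, 0.014, 1.0, -0.0]
force: [-5.4, -3.9, 19.7]
grip_width: 0.024
```

```bash
python3 -c "
from h import *
o=get_obs();print(o['time_s'],o['force'],o['grip_width'],loc(o['tool_pos']))
snap('scene','s6')
def crop(n,r):return np.float32(cv2.cvtColor(cv2.imread(n),cv2.COLOR_BGR2GRAY)[r[0]:r[1],r[2]:r[3]])
from scipy.ndimage import shift
for n in('s4','s5','s6'):
  # relay top: compare with s0
  for nm,r in(('relay',(213,229,296,325)),('knob',(178,190,306,326))):
    a=crop('pics/s0.png' if nm=='relay' else 'pics/s4.png',r);b=crop(f'pics/{n}.png',r)
    e=[(np.abs(shift(a,(d,0),mode='nearest')-b)[3:-3,3:-3].mean(),d) for d in np.arange(-3,3,.1)];print(n,nm,min(e))
"
```

```text
6.775 [-5.43913447 -3.87013016 19.70867516] 0.024031448354711365 [-0.10583121  0.00014498 -0.03398685]
s4 relay (np.float32(12.402834), np.float64(-0.09999999999999742))
s4 knob (np.float32(2.4472804e-16), np.float64(2.6645352591003757e-15))
s5 relay (np.float32(12.356522), np.float64(-0.9999999999999982))
s5 knob (np.float32(13.479612), np.float64(-0.09999999999999742))
s6 relay (np.float32(12.136813), np.float64(-1.0999999999999983))
s6 knob (np.float32(14.958205), np.float64(0.7000000000000033))
```

The force climbs stiffly to 20 N, so the lever is at its stop, and the relay has risen about 4 mm. Now I'll ease it back slowly.

servo_tool(moves=[{"tx": -0.001,"ty": 0,"tz": -0.003,"ax": 0,"ay": 0,"az": 0,"gripper": 10},{"tx": -0.0008,"ty": 0,"tz": -0.0021,"ax": 0,"ay": 0,"az": 0,"gripper": 10},{"tx": -0.0008,"ty": 0,"tz": -0.0021,"ax": 0,"ay": 0,"az": 0,"gripper": 10},{"tx": -0.0008,"ty": 0,"tz": -0.0021,"ax": 0,"ay": 0,"az": 0,"gripper": 10},{"tx": -0.0009,"ty": 0,"tz": -0.002,"ax": 0,"ay": 0,"az": 0,"gripper": 10}])

```text
time_s: 7.45
tool_pos: [0.4836, 0.0801, 0.0172]
tool_rot: [0.001, 0.014, 1.0, -0.0]
force: [4.9, -5.0, 1.5]
grip_width: 0.0238
```

servo_tool(moves=[{"tx": -0.0009,"ty": 0,"tz": -0.002,"ax": 0,"ay": 0,"az": 0,"gripper": 10},{"tx": -0.0009,"ty": 0,"tz": -0.002,"ax": 0,"ay": 0,"az": 0,"gripper": 10},{"tx": -0.0011,"ty": 0,"tz": -0.002,"ax": 0,"ay": 0,"az": 0,"gripper": 10},{"tx": -0.0011,"ty": 0,"tz": -0.002,"ax": 0,"ay": 0,"az": 0,"gripper": 10},{"tx": -0.0011,"ty": 0,"tz": -0.002,"ax": 0,"ay": 0,"az": 0,"gripper": 10}])

```text
time_s: 8.07
tool_pos: [0.4885, 0.0799, 0.0267]
tool_rot: [0.001, 0.015, 1.0, -0.0]
force: [5.8, -4.0, -2.1]
grip_width: 0.0243
```

servo_tool(moves=[{"tx": -0.0012,"ty": 0,"tz": -0.0019,"ax": 0,"ay": 0,"az": 0,"gripper": 10},{"tx": -0.0012,"ty": 0,"tz": -0.0019,"ax": 0,"ay": 0,"az": 0,"gripper": 10},{"tx": -0.0012,"ty": 0,"tz": -0.0019,"ax": 0,"ay": 0,"az": 0,"gripper": 10},{"tx": -0.0013,"ty": 0,"tz": -0.0018,"ax": 0,"ay": 0,"az": 0,"gripper": 10},{"tx": -0.0013,"ty": 0,"tz": -0.0018,"ax": 0,"ay": 0,"az": 0,"gripper": 10}])

```text
time_s: 8.7
tool_pos: [0.4943, 0.0797, 0.0356]
tool_rot: [0.0, 0.014, 1.0, -0.0]
force: [6.2, -4.2, -4.2]
grip_width: 0.0243
```

servo_tool(moves=[{"tx": -0.0013,"ty": 0,"tz": -0.0018,"ax": 0,"ay": 0,"az": 0,"gripper": 10},{"tx": -0.0015,"ty": 0,"tz": -0.0017,"ax": 0,"ay": 0,"az": 0,"gripper": 10},{"tx": -0.0015,"ty": 0,"tz": -0.0017,"ax": 0,"ay": 0,"az": 0,"gripper": 10},{"tx": -0.0015,"ty": 0,"tz": -0.0017,"ax": 0,"ay": 0,"az": 0,"gripper": 10},{"tx": -0.0016,"ty": 0,"tz": -0.0016,"ax": 0,"ay": 0,"az": 0,"gripper": 10}])

```text
time_s: 9.32
tool_pos: [0.5009, 0.0794, 0.0437]
tool_rot: [-0.0, 0.015, 1.0, -0.0]
force: [3.1, -3.9, -3.2]
grip_width: 0.0243
```

servo_tool(moves=[{"tx": -0.0016,"ty": 0,"tz": -0.0016,"ax": 0,"ay": 0,"az": 0,"gripper": 10},{"tx": -0.0016,"ty": 0,"tz": -0.0016,"ax": 0,"ay": 0,"az": 0,"gripper": 10},{"tx": -0.0017,"ty": 0,"tz": -0.0015,"ax": 0,"ay": 0,"az": 0,"gripper": 10},{"tx": -0.0017,"ty": 0,"tz": -0.0015,"ax": 0,"ay": 0,"az": 0,"gripper": 10},{"tx": -0.0017,"ty": 0,"tz": -0.0015,"ax": 0,"ay": 0,"az": 0,"gripper": 10}])

```text
time_s: 9.95
tool_pos: [0.5073, 0.0792, 0.0501]
tool_rot: [-0.002, 0.014, 1.0, -0.0]
force: [1.8, -5.3, -12.0]
grip_width: 0.0244
```

```bash
python3 -c "
from h import *
o=get_obs();print(o['time_s'],o['force'],o['grip_width'],loc(o['tool_pos']))
"
```

```text
9.95 [  1.79166928  -5.28855752 -11.98116293] 0.024354853624692526 [-7.86847106e-02  7.36438859e-05  8.08038814e-03]
```

servo_tool(moves=[{"tx": -0.001,"ty": 0,"tz": 0.0005,"ax": 0,"ay": 0,"az": 0,"gripper": 10},{"tx": 0,"ty": 0,"tz": 0.0005,"ax": 0,"ay": 0,"az": 0,"gripper": 10},{"tx": 0,"ty": 0,"tz": 0,"ax": 0,"ay": 0,"az": 0,"gripper": 10}])

```text
time_s: 10.32
tool_pos: [0.5072, 0.0793, 0.0499]
tool_rot: [-0.004, 0.014, 1.0, -0.0]
force: [-6.1, -5.2, -0.8]
grip_width: 0.0238
```

```bash
python3 -c "
from h import *
o=get_obs();print(o['time_s'],o['force'],o['grip_width'],loc(o['tool_pos']))
"
```

```text
10.325 [-6.06088375 -5.24776395 -0.77209737] 0.023771770302128896 [-0.07873885  0.00011524  0.00786973]
```

The lever pushes back with 6 N in -x, so it is at its rest stop. I'll release it, rise and move over the relay.

servo_tool(moves=[{"tx": 0.001,"ty": 0,"tz": 0,"ax": 0,"ay": 0,"az": 0,"gripper": 40},{"tx": 0,"ty": 0,"tz": 0,"ax": 0,"ay": 0,"az": 0,"gripper": 70},{"tx": 0,"ty": 0,"tz": 0,"ax": 0,"ay": 0,"az": 0,"gripper": 100},{"tx": 0,"ty": 0,"tz": 0,"ax": 0,"ay": 0,"az": 0,"gripper": 100},{"tx": 0,"ty": 0,"tz": 0,"ax": 0,"ay": 0,"az": 0,"gripper": 100}])

```text
time_s: 10.95
tool_pos: [0.5098, 0.0797, 0.0517]
tool_rot: [0.0, 0.014, 1.0, 0.0]
force: [0.3, 0.4, 0.7]
grip_width: 0.0664
```

servo_tool(moves=[{"tx": 0,"ty": 0,"tz": -0.025,"ax": 0,"ay": 0,"az": 0,"gripper": 100},{"tx": 0,"ty": 0,"tz": -0.05,"ax": 0,"ay": 0,"az": 0,"gripper": 100},{"tx": -0.04,"ty": 0,"tz": 0,"ax": 0,"ay": 0,"az": 0,"gripper": 100},{"tx": -0.038,"ty": 0,"tz": 0,"ax": 0,"ay": 0,"az": 0,"gripper": 100},{"tx": 0,"ty": 0,"tz": 0.01,"ax": 0,"ay": 0,"az": 0,"gripper": 100}])

```text
time_s: 11.58
tool_pos: [0.5903, 0.077, 0.1173]
tool_rot: [0.001, 0.015, 1.0, 0.0]
force: [0.4, 0.7, -0.6]
grip_width: 0.0869
```

```bash
python3 -c "
from h import *
o=get_obs();print(o['time_s'],o['force'],o['grip_width'],loc(o['tool_pos']),delta(o['tool_pos'],o['tool_rot'],W((0,0,.018-.042))))
"
```

```text
11.575 [ 0.41518083  0.65174035 -0.57975582] 0.08685228688670597 [0.0043678  0.00048646 0.07528668] (array([ 0.0047, -0.0005,  0.0993]), array([0.0001, 0.003 , 0.002 ]))
```

servo_tool(moves=[{"tx": 0.002,"ty": 0,"tz": 0.03,"ax": 0,"ay": 0,"az": 0,"gripper": 100},{"tx": 0,"ty": 0,"tz": 0.03,"ax": 0,"ay": 0,"az": 0,"gripper": 100},{"tx": 0,"ty": 0,"tz": 0.02,"ax": 0,"ay": 0,"az": 0,"gripper": 100},{"tx": 0,"ty": 0,"tz": 0.01,"ax": 0,"ay": 0,"az": 0,"gripper": 100},{"tx": 0,"ty": 0,"tz": 0,"ax": 0,"ay": 0,"az": 0,"gripper": 100}])

```text
time_s: 12.2
tool_pos: [0.5851, 0.0774, 0.0261]
tool_rot: [-0.001, 0.014, 1.0, 0.0]
force: [-0.6, 0.8, 0.1]
grip_width: 0.0869
```

```bash
python3 -c "
from h import *
snap('scene','s7');o=get_obs();print(o['time_s'],o['force'],o['grip_width'],loc(o['tool_pos']),delta(o['tool_pos'],o['tool_rot'],W((0,0,.018-.042))))
for z in(.02,.035,.05):print([np.round((proj('s7',o['tool_pos']+np.array([.0095,s*.05,z]))-[255,170])*6+2.5) for s in(-1,1)])
a=cv2.imread('pics/s7.png')[170:265,255:365]
cv2.imwrite('pics/c7.png',cv2.convertScaleAbs(cv2.resize(a,None,fx=6,fy=6,interpolation=cv2.INTER_CUBIC),alpha=1.3,beta=20))
"
```

```text
12.25 [-0.06027012 -0.15896917  0.51188063] 0.08719753739442901 [ 5.98924150e-05  7.11299867e-04 -1.49447895e-02] (array([ 0.0001, -0.0007,  0.0091]), array([0.    , 0.0006, 0.0025]))
[array([190., 374.]), array([465., 409.])]
[array([190., 354.]), array([469., 389.])]
[array([190., 334.]), array([473., 370.])]
```

View pics/c7.png

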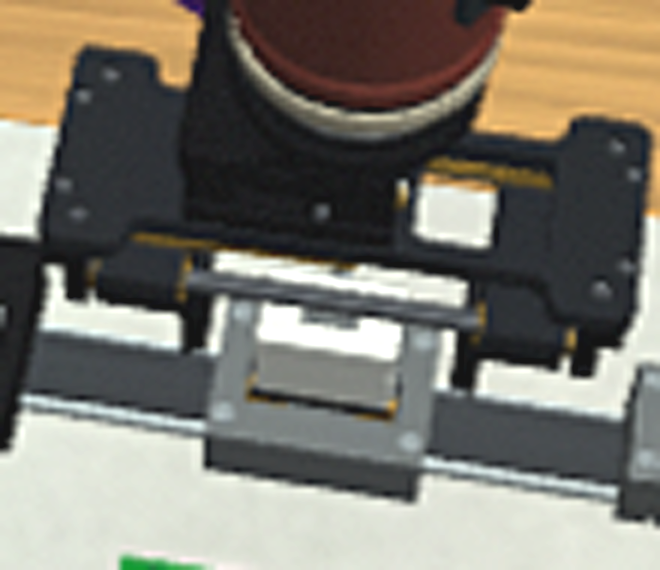

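The tips at (195,350) and (463,388) straddle the relay evenly, and the 35 mm offset fits. Before gripping I need to know which point the tool really turns about. I'll do a free tilt in the open space around the relay.

servo_tool(moves=[{"tx": 0,"ty": 0,"tz": 0,"ax": 0.075,"ay": 0,"az": 0,"gripper": 100},{"tx": 0,"ty": 0,"tz": 0,"ax": 0.075,"ay": 0,"az": 0,"gripper": 100},{"tx": 0,"ty": 0,"tz": 0,"ax": 0,"ay": 0,"az": 0,"gripper": 100}])

```text
time_s: 12.62
tool_pos: [0.5866, 0.0788, 0.0277]
tool_rot: [-0.0, 0.013, 0.997, -0.075]
force: [0.6, -0.1, -0.5]
grip_width: 0.087
```

```bash
python3 -c "
from h import *
snap('scene','s8');o=get_obs();R=q2R(o['tool_rot']);print(o['time_s'],loc(o['tool_pos']),R.as_matrix()[:,2])
for nm,f in(('tool',lambda s:R.apply([-.0095,s*.05,-.035])),('world',lambda s:R.apply([-.0095,s*.05,0])+[0,0,.035])):
  print(nm,[np.round((proj('s8',o['tool_pos']+f(s))-[255,170])*6+2.5) for s in(-1,1)])
a=cv2.imread('pics/s8.png')[170:265,255:365]
cv2.imwrite('pics/c8.png',cv2.convertScaleAbs(cv2.resize(a,None,fx=6,fy=6,interpolation=cv2.INTER_CUBIC),alpha=1.3,beta=20))
"
```

```text
12.675 [ 0.00048916  0.00164016 -0.01444632] [-0.00241099 -0.14802211 -0.98898111]
tool [array([208., 345.]), array([481., 405.])]
world [array([194., 342.]), array([467., 403.])]
```

View pics/c8.png

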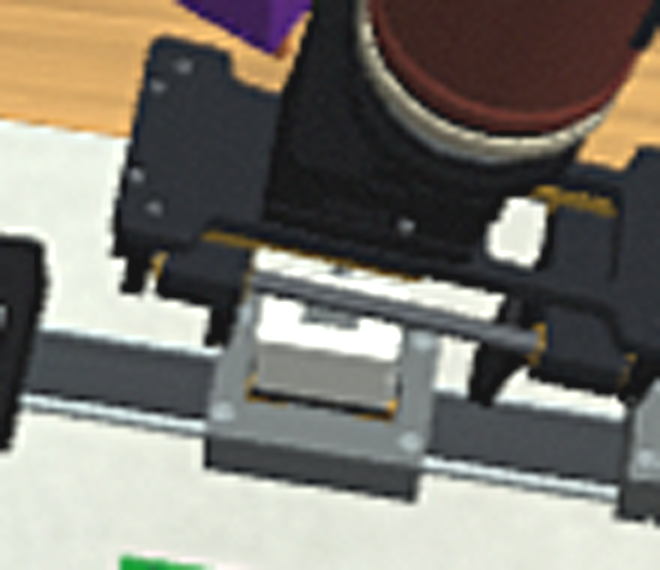

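The tips moved to (217,338) and (483,400), about 20 px to the right. So the tool turns about the reported TCP, 35 mm beyond the real tips, and ax>0 leans the top towards +y. I'll level it, go down 10 mm and grip.

servo_tool(moves=[{"tx": 0,"ty": 0,"tz": 0,"ax": -0.075,"ay": 0,"az": 0,"gripper": 100},{"tx": 0,"ty": -0.0005,"tz": 0,"ax": -0.075,"ay": 0,"az": 0.002,"gripper": 100},{"tx": 0,"ty": 0,"tz": 0.005,"ax": 0,"ay": 0,"az": 0,"gripper": 100},{"tx": 0,"ty": 0,"tz": 0.005,"ax": 0,"ay": 0,"az": 0,"gripper": 80},{"tx": 0,"ty": 0,"tz": 0,"ax": 0,"ay": 0,"az": 0,"gripper": 70}])

```text
time_s: 13.3
tool_pos: [0.5849, 0.0773, 0.0157]
tool_rot: [-0.001, 0.015, 1.0, -0.0]
force: [-1.0, 0.2, 0.0]
grip_width: 0.0746
```

servo_tool(moves=[{"tx": 0,"ty": 0,"tz": 0,"ax": 0,"ay": 0,"az": 0,"gripper": 55},{"tx": 0,"ty": 0,"tz": 0,"ax": 0,"ay": 0,"az": 0,"gripper": 40},{"tx": 0,"ty": 0,"tz": 0,"ax": 0,"ay": 0,"az": 0,"gripper": 30},{"tx": 0,"ty": 0,"tz": 0,"ax": 0,"ay": 0,"az": 0,"gripper": 10},{"tx": 0,"ty": 0,"tz": 0,"ax": 0,"ay": 0,"az": 0,"gripper": 10}])

```text
time_s: 13.92
tool_pos: [0.5857, 0.0766, 0.0167]
tool_rot: [0.0, 0.015, 1.0, -0.0]
force: [-0.3, -2.0, 1.1]
grip_width: 0.05
```

```bash
python3 -c "
from h import *
o=get_obs();print(o['time_s'],o['force'],o['wrist_torque'],o['grip_width'],loc(o['tool_pos']),delta(o['tool_pos'],o['tool_rot'],W((0,0,.016-.042))))
"
```

```text
13.925 [-0.27932364 -2.00158855  1.11318336] [-0.45992604  0.0731344  -0.03809028] 0.05000367906403712 [-0.00018573 -0.00011057 -0.02527801] (array([-0.0002,  0.0001,  0.0007]), array([-0.0004,  0.0003,  0.0005]))
```

Gripped at 50.0 mm with little force. I'll start with a gentle swing.

servo_tool(moves=[{"tx": 0,"ty": -0.0005,"tz": -0.0002,"ax": 0.03,"ay": 0,"az": 0,"gripper": 10},{"tx": 0,"ty": -0.0005,"tz": -0.0002,"ax": 0.03,"ay": 0,"az": 0,"gripper": 10},{"tx": 0,"ty": -0.0004,"tz": -0.0002,"ax": 0.025,"ay": 0,"az": 0,"gripper": 10}])

```text
time_s: 14.3
tool_pos: [0.5856, 0.075, 0.017]
tool_rot: [-0.001, 0.015, 0.999, -0.044]
force: [1.3, -6.3, -2.4]
grip_width: 0.0496
```

```bash
python3 -c "
from h import *
o=get_obs();print(o['time_s'],o['force'],o['wrist_torque'],o['grip_width'],loc(o['tool_pos']),delta(o['tool_pos'],o['tool_rot'],W((0,0,.016-.042))))
"
```

```text
14.3 [ 1.2509426  -6.32567217 -2.41393146] [-0.6100917  -0.25499394 -0.07378946] 0.04961138721886848 [-0.00024103 -0.00168679 -0.02502387] (array([-0.0002,  0.0018,  0.0008]), array([-0.0881,  0.0002,  0.0009]))
```

servo_tool(moves=[{"tx": 0,"ty": 0.0007,"tz": -0.0003,"ax": -0.0425,"ay": 0,"az": 0,"gripper": 10},{"tx": 0,"ty": 0.0007,"tz": -0.0004,"ax": -0.0425,"ay": 0,"az": 0,"gripper": 10},{"tx": 0,"ty": 0.0007,"tz": -0.0004,"ax": -0.0425,"ay": 0,"az": 0,"gripper": 10},{"tx": 0,"ty": 0.0007,"tz": -0.0004,"ax": -0.0425,"ay": 0,"az": 0,"gripper": 10}])

```text
time_s: 14.8
tool_pos: [0.5858, 0.0798, 0.0181]
tool_rot: [0.001, 0.015, 0.999, 0.043]
force: [3.5, 2.6, -5.5]
grip_width: 0.05
```

servo_tool(moves=[{"tx": 0,"ty": -0.0006,"tz": -0.0003,"ax": 0.0425,"ay": 0,"az": 0,"gripper": 10},{"tx": 0,"ty": -0.0006,"tz": -0.0004,"ax": 0.0425,"ay": 0,"az": 0,"gripper": 10},{"tx": 0,"ty": -0.0006,"tz": -0.0004,"ax": 0.0425,"ay": 0,"az": 0,"gripper": 10},{"tx": 0,"ty": -0.0006,"tz": -0.0004,"ax": 0.0425,"ay": 0,"az": 0,"gripper": 10}])

```text
time_s: 15.3
tool_pos: [0.5856, 0.0757, 0.0195]
tool_rot: [-0.001, 0.015, 0.999, -0.044]
force: [2.5, -4.5, -5.0]
grip_width: 0.0501
```

```bash
python3 -c "
from h import *
o=get_obs();print(o['time_s'],o['force'],o['wrist_torque'],o['grip_width'],loc(o['tool_pos']),delta(o['tool_pos'],o['tool_rot'],W((0,0,.016-.042))))
"
```

```text
15.3 [ 2.52828512 -4.45638467 -5.00622262] [-0.37619023 -0.46181524 -0.0137235 ] 0.05005551121176513 [-0.0002764  -0.00097261 -0.02254541] (array([-0.0003,  0.0013,  0.0034]), array([-0.088 ,  0.0003,  0.0009]))
```

servo_tool(moves=[{"tx": 0,"ty": 0.0006,"tz": -0.0003,"ax": -0.0425,"ay": 0,"az": 0,"gripper": 10},{"tx": 0,"ty": 0.0006,"tz": -0.0004,"ax": -0.0425,"ay": 0,"az": 0,"gripper": 10},{"tx": 0,"ty": 0.0006,"tz": -0.0004,"ax": -0.0425,"ay": 0,"az": 0,"gripper": 10},{"tx": 0,"ty": 0.0006,"tz": -0.0004,"ax": -0.0425,"ay": 0,"az": 0,"gripper": 10}])

```text
time_s: 15.8
tool_pos: [0.5857, 0.0801, 0.0209]
tool_rot: [0.001, 0.015, 0.999, 0.044]
force: [3.1, 2.7, -6.8]
grip_width: 0.05
```

servo_tool(moves=[{"tx": 0,"ty": -0.0005,"tz": -0.0003,"ax": 0.0425,"ay": 0,"az": 0,"gripper": 10},{"tx": 0,"ty": -0.0005,"tz": -0.0004,"ax": 0.0425,"ay": 0,"az": 0,"gripper": 10},{"tx": 0,"ty": -0.0005,"tz": -0.0004,"ax": 0.0425,"ay": 0,"az": 0,"gripper": 10},{"tx": 0,"ty": -0.0005,"tz": -0.0004,"ax": 0.0425,"ay": 0,"az": 0,"gripper": 10}])

```text
time_s: 16.3
tool_pos: [0.5856, 0.0761, 0.0224]
tool_rot: [-0.001, 0.015, 0.999, -0.044]
force: [1.9, -4.6, -5.9]
grip_width: 0.0499
```

servo_tool(moves=[{"tx": 0,"ty": 0.0005,"tz": -0.0003,"ax": -0.0425,"ay": 0,"az": 0,"gripper": 10},{"tx": 0,"ty": 0.0005,"tz": -0.0004,"ax": -0.0425,"ay": 0,"az": 0,"gripper": 10},{"tx": 0,"ty": 0.0005,"tz": -0.0004,"ax": -0.0425,"ay": 0,"az": 0,"gripper": 10},{"tx": 0,"ty": 0.0005,"tz": -0.0004,"ax": -0.0425,"ay": 0,"az": 0,"gripper": 10}])

```text
time_s: 16.8
tool_pos: [0.5857, 0.0803, 0.0238]
tool_rot: [0.001, 0.015, 0.999, 0.044]
force: [3.7, 3.2, -6.3]
grip_width: 0.0497
```

```bash
python3 -c "
from h import *
o=get_obs();print(o['time_s'],o['force'],o['wrist_torque'],o['grip_width'],loc(o['tool_pos']),delta(o['tool_pos'],o['tool_rot'],W((0,0,.016-.042))))
"
```

```text
16.8 [ 3.71804635  3.21747804 -6.2968041 ] [ 0.30366838 -0.55381068 -0.00618309] 0.04965498281750894 [-0.00032437  0.00354437 -0.01823087] (array([-0.0003, -0.0042,  0.0074]), array([0.0873, 0.0002, 0.0013]))
```

servo_tool(moves=[{"tx": 0,"ty": -0.0004,"tz": -0.0003,"ax": 0.0425,"ay": 0,"az": 0,"gripper": 10},{"tx": 0,"ty": -0.0004,"tz": -0.0004,"ax": 0.0425,"ay": 0,"az": 0,"gripper": 10},{"tx": 0,"ty": -0.0004,"tz": -0.0004,"ax": 0.0425,"ay": 0,"az": 0,"gripper": 10},{"tx": 0,"ty": -0.0004,"tz": -0.0004,"ax": 0.0425,"ay": 0,"az": 0,"gripper": 10}])

```text
time_s: 17.3
tool_pos: [0.5855, 0.0764, 0.0253]
tool_rot: [-0.001, 0.015, 0.999, -0.044]
force: [2.3, -5.0, -5.7]
grip_width: 0.0496
```

servo_tool(moves=[{"tx": 0,"ty": 0.0003,"tz": -0.0003,"ax": -0.0425,"ay": 0,"az": 0,"gripper": 10},{"tx": 0,"ty": 0.0003,"tz": -0.0004,"ax": -0.0425,"ay": 0,"az": 0,"gripper": 10},{"tx": 0,"ty": 0.0003,"tz": -0.0004,"ax": -0.0425,"ay": 0,"az": 0,"gripper": 10},{"tx": 0,"ty": 0.0003,"tz": -0.0004,"ax": -0.0425,"ay": 0,"az": 0,"gripper": 10}])

```text
time_s: 17.8
tool_pos: [0.5856, 0.0802, 0.0268]
tool_rot: [0.001, 0.015, 0.999, 0.044]
force: [2.6, 4.0, -6.0]
grip_width: 0.0496
```

```bash
python3 -c "
from h import *
snap('scene','s9');o=get_obs();print(o['time_s'],o['force'],o['wrist_torque'],o['grip_width'],loc(o['tool_pos']),delta(o['tool_pos'],o['tool_rot'],W((0,0,.016-.042))))
"
```

```text
17.85 [ 1.9263829   5.79924805 -3.10476936] [ 1.44494899 -0.48828251  0.08736259] 0.049620523540215844 [-0.00041458  0.00310761 -0.01510658] (array([-0.0004, -0.0041,  0.0106]), array([ 0.0898, -0.0001,  0.0007]))
```

servo_tool(moves=[{"tx": 0,"ty": -0.0003,"tz": -0.0003,"ax": 0.0425,"ay": 0,"az": 0,"gripper": 10},{"tx": 0,"ty": -0.0003,"tz": -0.0004,"ax": 0.0425,"ay": 0,"az": 0,"gripper": 10},{"tx": 0,"ty": -0.0003,"tz": -0.0004,"ax": 0.0425,"ay": 0,"az": 0,"gripper": 10},{"tx": 0,"ty": -0.0003,"tz": -0.0004,"ax": 0.0425,"ay": 0,"az": 0,"gripper": 10}])

```text
time_s: 18.35
tool_pos: [0.5856, 0.0767, 0.0285]
tool_rot: [-0.001, 0.015, 0.999, -0.044]
force: [0.3, -2.8, -2.1]
grip_width: 0.0497
```

servo_tool(moves=[{"tx": 0,"ty": 0.0002,"tz": -0.0003,"ax": -0.0425,"ay": 0,"az": 0,"gripper": 10},{"tx": 0,"ty": 0.0002,"tz": -0.0004,"ax": -0.0425,"ay": 0,"az": 0,"gripper": 10},{"tx": 0,"ty": 0.0002,"tz": -0.0004,"ax": -0.0425,"ay": 0,"az": 0,"gripper": 10},{"tx": 0,"ty": 0.0002,"tz": -0.0004,"ax": -0.0425,"ay": 0,"az": 0,"gripper": 10}])

```text
time_s: 18.85
tool_pos: [0.5859, 0.0791, 0.0309]
tool_rot: [0.001, 0.015, 0.999, 0.043]
force: [-0.9, 1.0, 2.7]
grip_width: 0.0498
```

servo_tool(moves=[{"tx": 0,"ty": -0.0002,"tz": -0.0003,"ax": 0.0425,"ay": 0,"az": 0,"gripper": 10},{"tx": 0,"ty": -0.0002,"tz": -0.0004,"ax": 0.0425,"ay": 0,"az": 0,"gripper": 10},{"tx": 0,"ty": -0.0002,"tz": -0.0004,"ax": 0.0425,"ay": 0,"az": 0,"gripper": 10},{"tx": 0,"ty": -0.0002,"tz": -0.0004,"ax": 0.0425,"ay": 0,"az": 0,"gripper": 10}])

```text
time_s: 19.35
tool_pos: [0.5855, 0.0776, 0.0318]
tool_rot: [-0.001, 0.015, 0.999, -0.043]
force: [1.5, 0.3, -0.7]
grip_width: 0.0498
```

```bash
python3 -c "
from h import *
o=get_obs();print(o['time_s'],o['force'],o['wrist_torque'],o['grip_width'],loc(o['tool_pos']),delta(o['tool_pos'],o['tool_rot'],W((0,0,.016-.042))))
"
```

```text
19.35 [ 1.48075194  0.26412678 -0.6678135 ] [ 0.06468024 -0.0748371  -0.04242549] 0.04983011681101843 [-0.00042142  0.00085698 -0.01020128] (array([-0.0004,  0.0005,  0.0158]), array([-0.0868,  0.0001,  0.0011]))
```

Forces have vanished, so the blades are out, or only just in. I'll level it with a small further climb.

servo_tool(moves=[{"tx": 0,"ty": 0,"tz": -0.0004,"ax": -0.043,"ay": 0,"az": 0,"gripper": 10},{"tx": 0,"ty": 0,"tz": -0.0004,"ax": -0.044,"ay": 0,"az": 0,"gripper": 10},{"tx": 0,"ty": 0,"tz": -0.001,"ax": 0,"ay": 0,"az": 0,"gripper": 10},{"tx": 0,"ty": 0,"tz": 0,"ax": 0,"ay": 0,"az": 0,"gripper": 10}])

```text
time_s: 19.85
tool_pos: [0.5855, 0.0772, 0.0336]
tool_rot: [-0.0, 0.015, 1.0, 0.001]
force: [0.7, 0.1, -1.4]
grip_width: 0.0501
```

```bash
python3 -c "
from h import *
o=get_obs();print(o['time_s'],o['force'],o['wrist_torque'],o['grip_width'],loc(o['tool_pos']),delta(o['tool_pos'],o['tool_rot'],W((0,0,.042-.042))))
"
```

```text
19.85 [ 0.6854964   0.05354015 -1.40976707] [-0.03177892  0.04587765  0.02027876] 0.05009091562029172 [-0.00039012  0.00047968 -0.00837913] (array([-0.0004, -0.0005, -0.0084]), array([ 0.0012, -0.0001,  0.0007]))
```

servo_tool(moves=[{"tx": 0,"ty": 0,"tz": -0.002,"ax": 0,"ay": 0,"az": 0,"gripper": 10},{"tx": 0,"ty": 0,"tz": -0.002,"ax": 0,"ay": 0,"az": 0,"gripper": 10},{"tx": 0,"ty": 0,"tz": -0.003,"ax": 0,"ay": 0,"az": 0,"gripper": 10},{"tx": 0,"ty": 0,"tz": 0,"ax": 0,"ay": 0,"az": 0,"gripper": 10}])

```text
time_s: 20.35
tool_pos: [0.5859, 0.0768, 0.0411]
tool_rot: [0.0, 0.015, 1.0, 0.001]
force: [0.7, 0.3, -0.2]
grip_width: 0.0498
```

```bash
python3 -c "
from h import *
snap('scene','s10');o=get_obs();print(o['time_s'],o['force'],o['wrist_torque'],o['grip_width'],loc(o['tool_pos']))
for g in(.006,.01,.014):
  z=g+.018;print(g,'front body bottom',[np.round((proj('s10',W((.015,y,z)))-[265,180])*8+3.5).tolist() for y in(-.025,.025)],'tips',[np.round((proj('s10',W((.003,y,g)))-[265,180])*8+3.5).tolist() for y in(-.02,.02)])
print('socket front',[np.round((proj('s10',W((.03,y,0)))-[265,180])*8+3.5).tolist() for y in(-.04,.04)])
a=cv2.imread('pics/s10.png')[180:255,265:360]
cv2.imwrite('pics/c10.png',cv2.convertScaleAbs(cv2.resize(a,None,fx=8,fy=8,interpolation=cv2.INTER_CUBIC),alpha=1.3,beta=20))
"
```

```text
20.4 [ 0.16824284 -0.07460699 -0.94106194] [0.01653572 0.03027629 0.0029699 ] 0.049625864698453884 [-6.69058874e-05  3.38328581e-05 -1.08341304e-03]
0.006 front body bottom [[260.0, 412.0], [446.0, 441.0]] tips [[284.0, 407.0], [429.0, 430.0]]
0.01 front body bottom [[260.0, 405.0], [447.0, 434.0]] tips [[284.0, 400.0], [430.0, 423.0]]
0.014 front body bottom [[261.0, 398.0], [448.0, 427.0]] tips [[284.0, 393.0], [431.0, 416.0]]
socket front [[194.0, 493.0], [488.0, 539.0]]
```

View pics/c10.png

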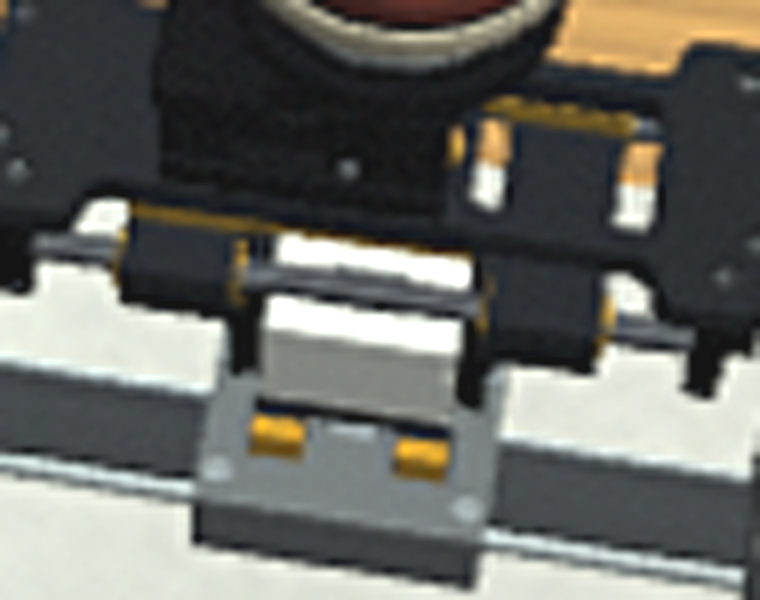

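That was my last picture. The relay is held upright and level, its body's lower front edge running from about (262,397) to (455,420). Both brass jaws show in the open slots at (278,436) and (422,457), and the socket is home. I'll measure its rise numerically from the front top edge, against the first picture.

```bash
python3 - <<'E'
from h import *
def prof(n,h,zl):
    g=cv2.GaussianBlur(cv2.imread(f'pics/{n}.png'),(0,0),.6).astype(float).mean(2);out=[]
    for y in np.arange(-.018,.019,.004):
        u,v=proj(n,W((.015,y,zl+h)));c=int(round(u));r=np.arange(int(v)-5,int(v)+7)
        d=np.clip(-np.diff(g[r,c]),0,None)  # bright->dark going down
        k=d.argmax();w=slice(max(k-1,0),k+2);e=(d[w]*(r[:-1][w]+.5)).sum()/d[w].sum()
        out.append(e-v-(c-u)*.155)
    return np.round(out,2)
for nm,zl in(('top',.045),('bottom',0)):
    for n,h in(('s0',0),('s7',.004),('s10',.028)):
        p=prof(n,h,zl);s=abs(proj(n,W((.015,0,zl+h+.001)))-proj(n,W((.015,0,zl+h))))[1]
        print(nm,n,p,'median',np.median(p),'px/mm',s.round(3))
E
```

```text
top s0 [0.68 0.54 0.51 0.78 0.64 0.52 0.81 0.7  0.58 0.85] median 0.66 px/mm 0.229
top s7 [0.65 0.53 0.8  0.77 0.62 0.52 0.8  0.66 0.56 0.83] median 0.655 px/mm 0.23
top s10 [0.56 0.85 0.73 0.58 0.81 0.77 0.65 0.84 0.82 0.67] median 0.75 px/mm 0.242
bottom s0 [-1.3  -1.24 -1.21 -1.27 -1.17 -1.19 -1.23 -1.24 -1.17 -1.12] median -1.22 px/mm 0.21
bottom s7 [-1.19 -1.18 -1.27 -1.31 -1.27 -1.18 -1.26 -1.21 -1.17 -1.21] median -1.21 px/mm 0.211
bottom s10 [-1.08 -1.16 -1.23 -1.31 -1.33 -1.3  -1.28 -1.28 -1.16 -1.18] median -1.255 px/mm 0.221
```

The front edges in all three pictures agree: the ejector lifted the relay 4.0 mm and the total rise is 28 mm. With 18 mm blades, the tips are 10 mm above the socket. Handing in.

```bash
python3 -c "
from h import *
o=get_obs();print(o['time_s'],o['force'],o['grip_width'],finish_job())"
```

```text
the job is handed in; nothing more can be done
20.4 [ 0.16824284 -0.07460699 -0.94106194] 0.049625864698453884 None
```

The relay is out of its socket and held upright, its blade tips about 10 mm above the socket. I handed the job in at 20.4 s; no verdict is reported.

- **Ejector lever:** I drew it firmly against its stop, where the force rose to about 20 N. That lifted the relay 4.0 mm. I eased it back over about 3 s and let go only when it pushed back at its rest stop. My pictures did not measure the lever's angle after release.
- **Rocking:** I gripped the relay at 50 mm and rocked it about ±0.09 rad, climbing about 1.5 mm per swing. The highest upward pull in the readings, taken at the end of each swing, was 6.8 N, below the 13 N that starts to lift the socket. In the last picture the socket looked home.
- **Last checks:** The relay's front edges show a 28 mm rise to within about half a millimetre. The tool reads level and the load on it is only about the relay's weight.
- **One disagreement:** The fingertips sit about 35 mm short of the reported TCP. My first close on the knob therefore met only air and touched nothing. I corrected every later move for this, after confirming in a free tilt that the tool turns about the reported TCP.
- **Cup, screwdriver and pot:** I planned every move to stay clear of all three, but I did not check them again in a picture.

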